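# Transfer sample bottles in reverse order

## Robot

A 6-joint arm with a two-finger parallel gripper is mounted at the origin on the work surface. World frame = base frame: x ahead of the robot, y to its left, z up, the work surface at z = 0. Lengths are in m, angles in degrees, forces in N, time in s.
With the tool pointing down it reaches from about 0.4 to 0.825 m from the base axis. Payload 7 kg.
Tool frame: the origin (TCP) lies at the very end of the fingers, on their centre line; the grasp point (between the pads) lies 19 mm behind it; x points along the fingers, y is the direction in which the jaws open and shut, and the axes are right-handed (so a half turn about x gives the same grasp; the last joint's range is limited). The gripper opens to 88 mm and grips with 3 to 60 N. Pads are 19 mm wide; open, the fingers measure 130 mm over their backs; the gripper's body (78 mm by 193 mm) begins 47 mm behind the grasp point.
Start: joints at [93.57, 20.546, 0.682, 0, -70.136, -16.507], TCP at [0.151, 0.658, 0.227] pointing down, gripper open.
Joint ranges: [-176.03, 176.03], [-82.01, 121.73], [-58.28, 71.71], [-173.87, 95.51], [-174.79, -0.11], [-173.66, 173.66]. Speed limits (degrees/s): [136.94, 136.94, 172.46, 180, 180, 180].

## Interface

Orientations are given as [roll, pitch, yaw] about the fixed x, y, z axes, in that order (R = Rz(yaw) Ry(pitch) Rx(roll)).
In Python, from plant import * gives the robot as it stands. The module is installed in compiled form; this text tells all that it offers.
- The arm moves only by the shell command python3 -m creep 'ROWS' [FORCE]. ROWS is a JSON object of lists of equal length, an entry for each row: "jaw": the closure, from -1 (fully open) to 1 (shut); "translation": the shift along the tool's x, y, z in m, a list of three; "roll": the turn about the tool's x in rad. A call has exactly 10 rows; each row shifts and turns the commanded pose from where the row before left it, along the tool's axes as they then stand; what a row does not reach is not made up. A row lasts 1/10 s, in which the tool goes at most 50 mm and 8.59 degrees, less where a joint would pass 70% of its speed; a pose out of reach is approached as far as the arm can. A call with a gripper value outside its range is refused whole. The fingers move at their own pace and stop on an object; FORCE is the grip in N (left out, the last holds). Time passes only in rows, so rows that do not move let the fingers close, or fill a call up. It gives the time, the measured TCP pose, the force and the opening at its end, in the units of the state.
- get_state(): the state, without advancing time (a new reading comes with each control period).
- capture(name): name is "scene" or "top" or "wrist"; returns a dict with "image" (480x640x3 uint8, red, green, blue), "fovy" (degrees; the focal length in pixels is half the picture's height over the tangent of half this angle, whatever the lens; pixels are square), "cx", "cy" (the principal point, pixels), "D" ([k1, k2, p1, p2, k3] as OpenCV has them; the pictures are not rectified), "pose" (4x4, takes a point from camera to world coordinates); the wrist camera has in their place "tool_from_camera" (4x4, takes a point from camera to tool coordinates, whose origin is the TCP and whose axes are the tool frame's). Camera axes: x right, y up, looking along -z (the intrinsics and any distortion apply to the point x, -y, -z); pixel columns grow to the right and rows downward; lengths in m; the calibration is good to about 2 mm. A picture is of the moment at which its call begins: read the wrist's pose just before it. There is no depth.
- close_job(): hands the job in, once; it reports no verdict.
The state is a dict: "time_s": time; "joints": joint angles; "qd": joint speeds; "joint_torque": joint torques, N m; "tcp_pos": TCP position; "eef_rot": TCP orientation; "contact_force": force on the tool from outside, world axes, zero at the start; "moment": the same for the moment, N m; "gripper_width": finger opening in m.
Only numpy, scipy, OpenCV 4.12 (cv2) and the standard library are available. Lean on these libraries where they do the work, as an engineer would, in place of code of your own. Each camera call takes 0.05 s, during which the arm holds its last target.

## Task

Move the four amber sample bottles from the steel rack into the blue compartment tray, one to each compartment, in the reverse order: the bottle that stands farthest to the robot's left in the steel rack goes into the tray's compartment farthest to the right, the next one beside it, and so on. Keep the bottles upright all the time, and leave each standing on the floor of its compartment.

Things in the scene. Friction and masses are not known exactly. Their poses are not given: they have to be found in the camera images.
- tall_mid (a point): Loose amber glass bottle: the slim tall round bottle, 26 mm across, 105 mm high (straight sides up to 86 mm, then a white cap), about 60 g. The point is on its axis, half-way up (52.5 mm above its underside); z is up its axis.
- wide_mid (a point): Loose amber glass bottle: the wide round jar, 36 mm across, 80 mm high, with a cap as wide as itself (37 mm; glass sides straight up to 60 mm), about 110 g. The point is on its axis, half-way up (40 mm above its underside); z is up its axis.
- necked_mid (a point): Loose amber glass bottle: the narrow-necked round bottle, 32 mm across up to 60 mm, then a shoulder and thin neck with a small 18 mm cap, 96 mm high, about 90 g. The point is on its axis, half-way up (48 mm above its underside); z is up its axis.
- square_mid (a point): Loose amber glass bottle: the square bottle, 30 x 30 mm across up to 62 mm, then a short neck with a 26 mm round cap, 84 mm high; its flat sides face along its x and y axes, about 90 g. The point is on its axis, half-way up (42 mm above its underside); z is up its axis.
- seat_tall: Fixed thin black rubber disc, 46 mm across and 4 mm thick, on the steel rack, under the bottle "tall" at the start (the bottle stands within 4 mm of its middle). The discs are all alike and stay where they are, so they show where each bottle stood. Origin: centre of its underside, 6 mm above the bench.
- seat_wide: Fixed thin black rubber disc, 46 mm across and 4 mm thick, on the steel rack, under the bottle "wide" at the start (the bottle stands within 4 mm of its middle). The discs are all alike and stay where they are, so they show where each bottle stood. Origin: centre of its underside, 6 mm above the bench.
- seat_necked: Fixed thin black rubber disc, 46 mm across and 4 mm thick, on the steel rack, under the bottle "necked" at the start (the bottle stands within 4 mm of its middle). The discs are all alike and stay where they are, so they show where each bottle stood. Origin: centre of its underside, 6 mm above the bench.
- seat_square: Fixed thin black rubber disc, 46 mm across and 4 mm thick, on the steel rack, under the bottle "square" at the start (the bottle stands within 4 mm of its middle). The discs are all alike and stay where they are, so they show where each bottle stood. Origin: centre of its underside, 6 mm above the bench.
- steel_rack: The rack that the bottles start in, fixed for the job: a bright steel base 72 x 262 mm, 6 mm thick, with four black discs in a row along its y axis (at y = +93, +31, -31 and -93 mm), a 30 mm high plate at each end of the row and a thin rod, 18 mm high, along each long side, 33 mm from the middle line. Origin: centre of its underside, on the bench; z up; its +y end is the end to the left of the robot.
- tray: The rack to fill, fixed for the job, empty at the start: a blue plastic tray 66 x 252 mm, floor 4 mm thick, walls and dividers 4 mm thick whose tops are 16 mm above the bench, four square compartments 58 x 58 mm inside in a row along its y axis, their centres at y = +93, +31, -31 and -93 mm, x = 0. Origin: centre of its underside, on the bench; z up; its +y end is the end to the left of the robot.

How it is judged:
By the outcome, as a careful person would: the job done as asked, in the order asked, and still so for the second after the job is handed in, with the robot touching nothing.
It also fails if it takes over 96 s, if anything falls off the work surface, if the arm or the gripper's body presses on something with over 40 N, if the wrist force passes 120 N, or if a joint passes its speed limit or range.

## Working session

There is one attempt and no reset: what is moved stays moved. The work goes in short steps, Python scripts to look and compute and a shell command to move; the robot and the scene stay as the last step left them, time stands still between calls to the robot, and variables do not carry over. Pictures are saved under pics/ and viewed, and the job is handed in when it is done.

```bash
mkdir -p pics
python3 - <<'E'
from plant import *
import cv2,pickle
s=get_state();print({k:s[k] for k in ('time_s','tcp_pos','eef_rot','gripper_width','contact_force')})
d={}
for n in ("scene","top","wrist"):
    c=capture(n);d[n]=c;cv2.imwrite(f"pics/{n}0.png",c["image"][:,:,::-1])
    print(n,{k:c[k] for k in c if k!="image"})
pickle.dump((s,d),open("c0.pkl","wb"))
E
```

```text
{'time_s': 0.0, 'tcp_pos': array([0.15105948, 0.65738099, 0.2256317 ]), 'eef_rot': array([ 95.27223755,  89.9058405 , -97.673906  ]), 'gripper_width': 0.08810311356509126, 'contact_force': array([-0.5967866 ,  0.75747642, -0.12955376])}
scene {'fovy': 49.95543634234402, 'cx': 332.34564505302905, 'cy': 234.71192538412075, 'D': array([0.01466877, 0.        , 0.        , 0.        , 0.        ]), 'pose': array([[-0.8357891 , -0.34778276,  0.42485732,  0.85528541],
       [ 0.54895684, -0.51501818,  0.65833324,  0.47495032],
       [-0.01014771,  0.78345608,  0.62136431,  0.55367573],
       [ 0.        ,  0.        ,  0.        ,  1.        ]])}
top {'fovy': 49.3548136951017, 'cx': 315.04631788907403, 'cy': 243.30339797179118, 'D': array([0.01075577, 0.        , 0.        , 0.        , 0.        ]), 'pose': array([[-0.00402597,  0.99172346, -0.12832912,  0.44743814],
       [-0.99970745, -0.00705221, -0.02313619, -0.035909  ],
       [-0.02384971,  0.12819843,  0.99146173,  0.70081852],
       [ 0.        ,  0.        ,  0.        ,  1.        ]])}
wrist {'fovy': 69.2783048503384, 'cx': 321.1277075636069, 'cy': 234.6761751429944, 'D': array([-0.02765727,  0.        ,  0.        ,  0.        ,  0.        ]), 'tool_from_camera': array([[-1.82876470e-04,  2.66041414e-01, -9.63961582e-01,
        -1.59153593e-01],
       [ 9.99999959e-01,  2.61509793e-04, -1.17539982e-04,
        -4.47094288e-04],
       [ 2.20814891e-04, -9.63961564e-01, -2.66041451e-01,
        -7.15409629e-02],
       [ 0.00000000e+00,  0.00000000e+00,  0.00000000e+00,
         1.00000000e+00]])}
```

View pics/scene0.png

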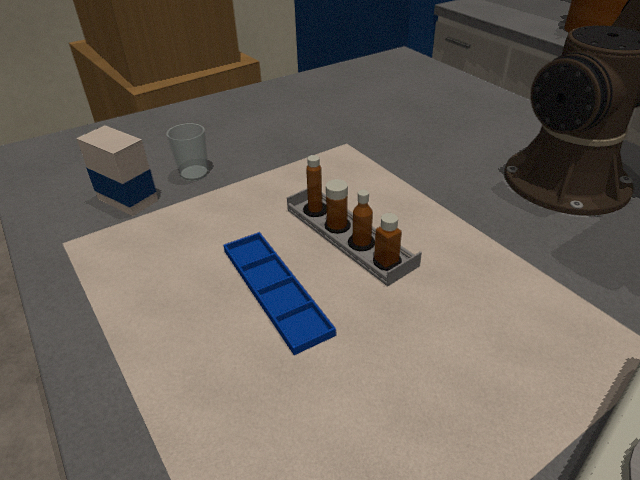

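View pics/top0.png

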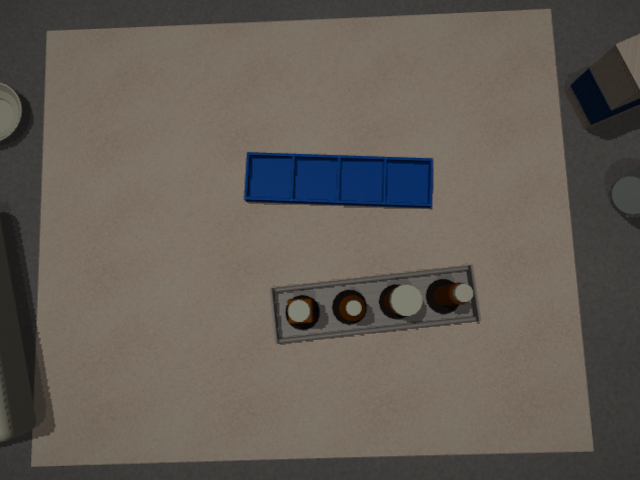

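View pics/wrist0.png

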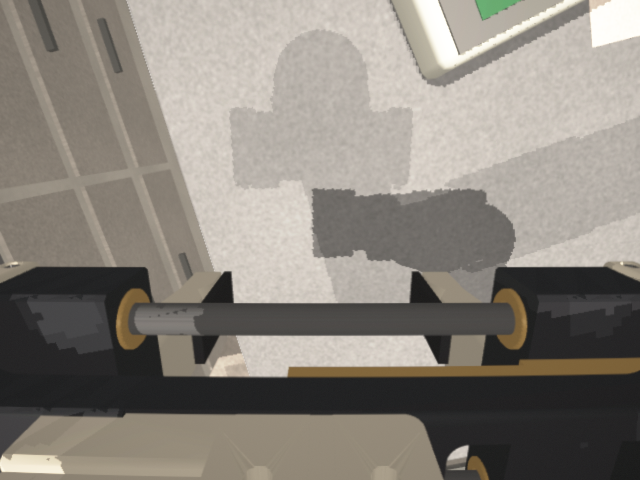

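The top view shows the rack at about (275–478, 265–343), with the bottles from image left (robot's left) in the order square, necked, wide, tall. The blue tray is at about (246–433, 153–207). The mapping is square→y −93, necked→−31, wide→+31 and tall→+93.

```bash
cat > h.py <<'E'
import numpy as np,cv2
from scipy.spatial.transform import Rotation as Ro
def K(c):
    f=240/np.tan(np.radians(c["fovy"])/2); return np.array([[f,0,c["cx"]],[0,f,c["cy"]],[0,0,1.]])
def tcpT(s):
    T=np.eye(4);T[:3,:3]=Ro.from_euler('xyz',s["eef_rot"],degrees=True).as_matrix();T[:3,3]=s["tcp_pos"];return T
def rays(c,px,pose=None):
    P=c["pose"] if pose is None else pose
    n=cv2.undistortPoints(np.array(px,float).reshape(-1,1,2),K(c),c["D"]).reshape(-1,2)
    d=np.c_[n[:,0],-n[:,1],-np.ones(len(n))]@P[:3,:3].T
    return P[:3,3],d
def onz(c,px,z,pose=None):
    o,d=rays(c,px,pose); return o+d*((z-o[2])/d[:,2])[:,None]
def proj(c,p,pose=None):
    P=c["pose"] if pose is None else pose
    q=(np.atleast_2d(p)-P[:3,3])@P[:3,:3]
    q=q*[1,-1,-1]
    return cv2.projectPoints(q,np.zeros(3),np.zeros(3),K(c),c["D"])[0].reshape(-1,2)
E
python3 - <<'E'
import pickle,cv2,numpy as np
from h import *
np.set_printoptions(precision=4,suppress=True)
s,d=pickle.load(open("c0.pkl","rb"));print(tcpT(s))
for n in("top","scene"):
    c=d[n];im=c["image"];hsv=cv2.cvtColor(im,cv2.COLOR_RGB2HSV)
    m=cv2.inRange(hsv,(105,150,40),(125,255,255))
    k=cv2.connectedComponentsWithStats(m)
    # tray: component near centre
    lab=k[1];xs=[i for i in range(1,k[0]) if k[2][i,4]>300 and 200<k[3][i][0]<450 and 120<k[3][i][1]<400];print(n,[k[2][i] for i in xs])
    mm=np.isin(lab,xs).astype(np.uint8)
    pts=cv2.findNonZero(mm)
    hull=cv2.convexHull(pts).reshape(-1,2)
    w=onz(c,hull,0.016)[:,:2]
    r=cv2.minAreaRect((w*1000).astype(np.float32));print("tray",r)
crop=d["top"]["image"][255:355,260:490,::-1]
cv2.imwrite("pics/rack0.png",cv2.resize(crop,None,fx=3.4,fy=3.4,interpolation=cv2.INTER_CUBIC))
crop=d["scene"]["image"][145:290,280:430,::-1]
cv2.imwrite("pics/racks0.png",cv2.resize(crop,None,fx=4,fy=4,interpolation=cv2.INTER_CUBIC))
E
```

```text
[[-0.0002 -0.224  -0.9746  0.1511]
 [-0.0016 -0.9746  0.224   0.6574]
 [-1.      0.0016 -0.0002  0.2256]
 [ 0.      0.      0.      1.    ]]
top [array([ 245,  152,  188,   56, 8855], dtype=int32)]
tray ((622.3953857421875, -51.33015441894531), (250.35751342773438, 67.36539459228516), 87.37395477294922)
scene [array([ 224,  233,  112,  122, 5688], dtype=int32)]
tray ((626.6923828125, -41.88221740722656), (260.36224365234375, 69.20067596435547), 87.400146484375)
```

View pics/rack0.png

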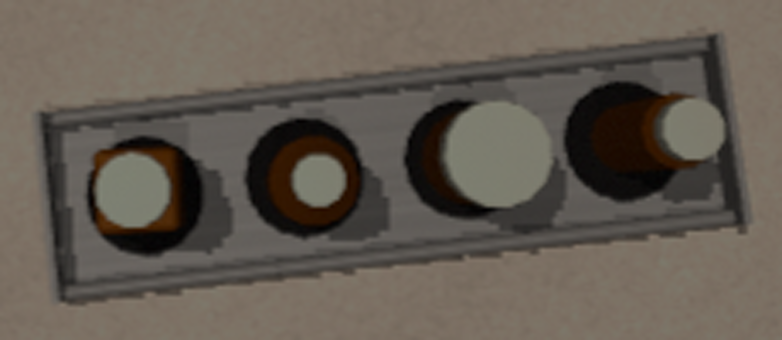

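View pics/racks0.png

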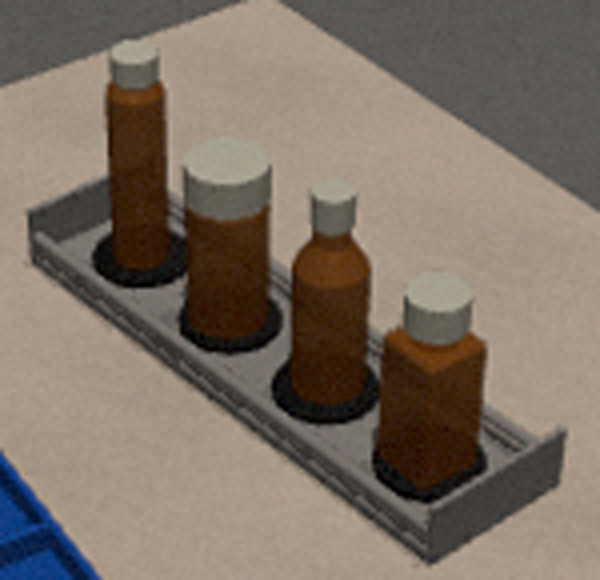

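Run:
```python
import pickle,cv2,numpy as np
from h import *
np.set_printoptions(precision=4,suppress=True)
s,d=pickle.load(open("c0.pkl","rb"));
H=dict(square=.094,necked=.106,wide=.09,tall=.115)
g={"top":dict(square=(299,310),necked=(354,308),wide=(406,300),tall=(463,293)),"scene":dict(square=(388,222),necked=(363,197),wide=(337,187),tall=(313,161))}
for n in("top","scene"):
    c=d[n];im=c["image"];hsv=cv2.cvtColor(im,cv2.COLOR_RGB2HSV)
    th=120 if n=="top" else 0
    m=cv2.inRange(hsv,(30,0,95),(95,60,255))
    k=cv2.connectedComponentsWithStats(m)
    for b,p in g[n].items():
        i=k[1][p[1],p[0]];print(n,b,i,k[2][i],k[3][i], onz(c,k[3][i],H[b])[0], im[p[1],p[0]], hsv[p[1],p[0]])
c=d["top"]
# rack outer corners in crop -> px ; plates tops at 30 mm
cr=np.array([[42,113],[718,36],[746,228],[62,301]])/3.4+[259.65,254.65]
for z in(.006,.018,.03):
    w=onz(c,cr,z);print(z,w[:,:2].tolist(),w.mean(0))
# disc ellipse extents
dc=np.array([[146,196],[304,177],[462,158],[622,141]])/3.4+[259.65,254.65]
print("discs",onz(c,dc,.01))
sq=np.array([[93,150],[181,146],[184,232]])/3.4+[259.65,254.65]
print("sq",onz(c,sq,.072))
```

```text
top square 17 [289 300  21  22 342] [298.6462 310.5731] [ 0.4479 -0.0025  0.094 ] [125 127 114] [ 35  26 127]
top necked 18 [347 301  14  14 154] [353.0649 307.5974] [ 0.451  -0.0646  0.106 ] [124 126 112] [ 34  28 126]
top wide 7 [391 285  27  30 455] [401.8901 300.8418] [ 0.4586 -0.122   0.09  ] [124 125 111] [ 32  29 125]
top tall 0 [     0      0    640    480 306171] [319.3818 239.2918] [ 0.5278 -0.0272  0.115 ] [123 122 108] [ 28  31 123]
scene square 0 [     0      0    640    480 306342] [319.7655 239.6459] [ 0.562  -0.0126  0.094 ] [154 150 131] [ 25  38 154]
scene necked 0 [     0      0    640    480 306342] [319.7655 239.6459] [0.5696 0.0001 0.106 ] [96 94 82] [26 37 96]
scene wide 0 [     0      0    640    480 306342] [319.7655 239.6459] [ 0.5594 -0.0169  0.09  ] [166 161 143] [ 23  35 166]
scene tall 0 [     0      0    640    480 306342] [319.7655 239.6459] [0.5754 0.0096 0.115 ] [108 104  96] [ 20  28 108]
0.006 [[0.47801742404642833, 0.037783468995178426], [0.5066284200381356, -0.22583577045489628], [0.4326962985800755, -0.2333409250919084], [0.4057010237387628, 0.02956400636390652]] [ 0.4558 -0.098   0.006 ]
0.018 [[0.4774892985811423, 0.03651074865663914], [0.5056061627383464, -0.22255560286050305], [0.4329509005275274, -0.22993113824797587], [0.40642185289075256, 0.028433241871636927]] [ 0.4556 -0.0969  0.018 ]
0.03 [[0.47696117311585634, 0.03523802831809987], [0.504583905438557, -0.2192754352661098], [0.43320550247497924, -0.22652135140404328], [0.4071426820427423, 0.02730247737936735]] [ 0.4555 -0.0958  0.03  ]
discs [[ 0.4457 -0.0031  0.01  ]
 [ 0.4527 -0.0641  0.01  ]
 [ 0.4597 -0.1249  0.01  ]
 [ 0.466  -0.1864  0.01  ]]
sq [[ 0.462   0.0127  0.072 ]
 [ 0.4633 -0.0184  0.072 ]
 [ 0.4333 -0.0193  0.072 ]]
```

```bash
python3 -m creep '{"jaw":[-1,-1,-1,-1,-1,-1,-1,-1,-1,-1],"translation":[[0,0.027,-0.038],[0,0.027,-0.038],[0,0.027,-0.038],[0,0.027,-0.038],[0,0.027,-0.038],[0,0.027,-0.038],[0,0.027,-0.038],[0,0.027,-0.038],[0,0.045,-0.016],[0,0.045,-0.016]],"roll":[0,0,0,0,0,0,0,0,0,0]}'
python3 -m creep '{"jaw":[-1,-1,-1,-1,-1,-1,-1,-1,-1,-1],"translation":[[0,0.045,-0.016],[0,0.045,-0.016],[0,0.045,-0.016],[0,0.045,-0.016],[0,0.045,-0.016],[0,0.045,-0.016],[0,0,0],[0,0,0],[0,0,0],[0,0,0]],"roll":[0,0,0,0,0,0,0.137,0.137,0.137,0.137]}'
python3 -m creep '{"jaw":[-1,-1,-1,-1,-1,-1,-1,-1,-1,-1],"translation":[[0,0,0],[0,0,0],[0,0,0],[0,0,0],[0,0,0],[0,0,0],[0,0,0],[0,0,0],[0,0,0],[0,0,0]],"roll":[0.137,0.137,0.137,0.137,0.137,0,0,0,0,0]}'
python3 - <<'E'
from plant import *
import cv2,pickle
from h import *
s=get_state();print(tcpT(s),s["joints"],s["time_s"],s["contact_force"])
c=capture("wrist");cv2.imwrite("pics/w1.png",c["image"][:,:,::-1]);pickle.dump((s,c),open("w1.pkl","wb"))
E
```

```text
time_s: 1.15
tcp_pos: [0.4105, 0.2824, 0.226]
eef_rot: [66.7, 89.9, -126.3]
contact_force: [1.6, -0.4, -0.6]
gripper_width: 0.0874
time_s: 2.15
tcp_pos: [0.443, -0.0006, 0.2265]
eef_rot: [34.1, 90.0, 169.4]
contact_force: [-0.4, 0.1, -0.2]
gripper_width: 0.0873
time_s: 3.15
tcp_pos: [0.4432, -0.0003, 0.2266]
eef_rot: [-62.4, 90.0, 34.1]
contact_force: [0.2, -1.0, 0.6]
gripper_width: 0.0879
[[ 2.39528289e-05 -9.93616180e-01 -1.12813498e-01  4.43209540e-01]
 [ 1.62287327e-05 -1.12813498e-01  9.93616181e-01 -2.59075899e-04]
 [-1.00000000e+00 -2.56307385e-05  1.34229290e-05  2.26569274e-01]
 [ 0.00000000e+00  0.00000000e+00  0.00000000e+00  1.00000000e+00]] [ 2.56086339e+01 -1.98582129e+00 -2.69178999e+01 -2.70532981e-04
 -6.50662819e+01 -1.91309929e+01] 3.15 [ 0.24907681 -0.96946667  0.57173217]
```

View pics/w1.png

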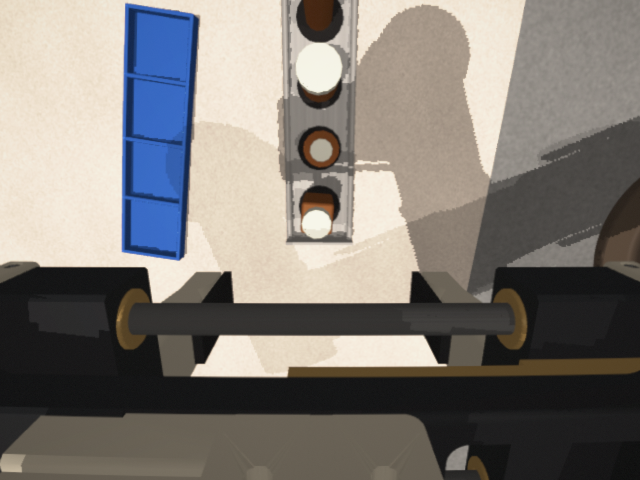

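The wrist view shows the rack straight (upright in the picture) at columns 285–355, so the jaws are square to the row. The tray is at columns 122–198, and the square bottle is turned slightly, with its cap at about (316, 223). I'll measure from this view and compare it with the top view.

Run:
```python
import pickle,cv2,numpy as np
from h import *
np.set_printoptions(precision=4,suppress=True)
s,c=pickle.load(open("w1.pkl","rb"));P=tcpT(s)@c["tool_from_camera"]
im=c["image"];hsv=cv2.cvtColor(im,cv2.COLOR_RGB2HSV)
m=cv2.inRange(hsv,(100,130,40),(125,255,255));m[265:]=0
k=cv2.connectedComponentsWithStats(m);i=1+np.argmax(k[2][1:,4])
hull=cv2.convexHull(cv2.findNonZero((k[1]==i).astype(np.uint8))).reshape(-1,2)
print("tray",cv2.minAreaRect((onz(c,hull,.016,P)[:,:2]*1000).astype(np.float32)))
caps=cv2.inRange(im,(150,150,130),(255,255,255))
for b,p,z in(("square",(316,223),.094),("necked",(321,149),.106),("wide",(319,66),.09)):
    roi=np.zeros_like(caps);cv2.circle(roi,p,32 if b=="wide" else 19 if b=="square" else 14,255,-1)
    # cap: bright low-saturation
    mm=cv2.inRange(hsv,(0,0,120),(180,70,255))&roi
    k=cv2.connectedComponentsWithStats(mm);i=1+np.argmax(k[2][1:,4])
    print(b,k[2][i],k[3][i],onz(c,k[3][i],z,P))
e=onz(c,np.array([[287,241],[352,241]]),.03,P);print("rack end",e)
am=cv2.inRange(hsv,(0,120,30),(20,255,255));
cv2.imwrite("pics/sq1.png",cv2.resize(im[120:250,270:370,::-1],None,fx=5,fy=4.6,interpolation=cv2.INTER_CUBIC))
```

```text
tray ((621.3893432617188, -48.80903625488281), (250.8678436279297, 69.54436492919922), 87.40924835205078)
square [297 208  39  31 836] [315.6675 223.5443] [[ 0.4481 -0.0004  0.094 ]]
necked [310 139  23  23 406] [320.7635 149.6798] [[ 0.4507 -0.0629  0.106 ]]
wide [ 287   38   65   57 2731] [318.7224  64.9165] [[ 0.4595 -0.1266  0.09  ]]
rack end [[0.4757 0.0376 0.03  ]
 [0.4067 0.0298 0.03  ]]
```

View pics/sq1.png

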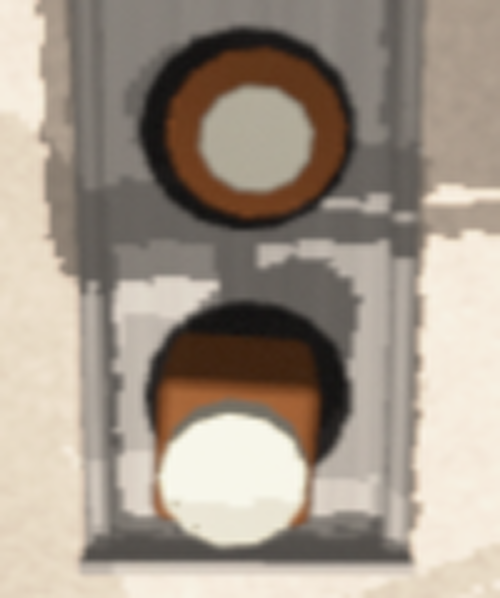

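```bash
python3 -m creep '{"jaw":[-1,-1,-1,-1,-1,-1,-1,-1,-1,-1],"translation":[[0,-0.0046,-0.0017],[0,0,0],[0.045,0,0],[0.045,0,0],[0.045,0,0],[0.03,0,0],[0.02,0,0],[0.0096,0,0],[0,0,0],[0,0,0]],"roll":[0.065,0,0,0,0,0,0,0,0,0]}' 20
python3 - <<'E'
from plant import *
import cv2
c=capture("wrist");cv2.imwrite("pics/w2.png",c["image"][:,:,::-1])
c=capture("scene");cv2.imwrite("pics/s2.png",cv2.resize(c["image"][80:340,180:500,::-1],None,fx=2,fy=2))
E
```

```text
time_s: 4.2
tcp_pos: [0.4485, -0.0012, 0.0327]
eef_rot: [-82.7, 90.0, 10.1]
contact_force: [-0.6, -0.3, 0.0]
gripper_width: 0.0876
```

View pics/w2.png

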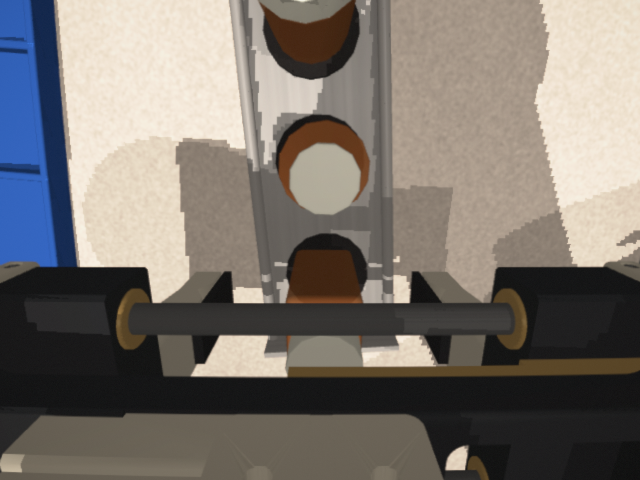

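View pics/s2.png

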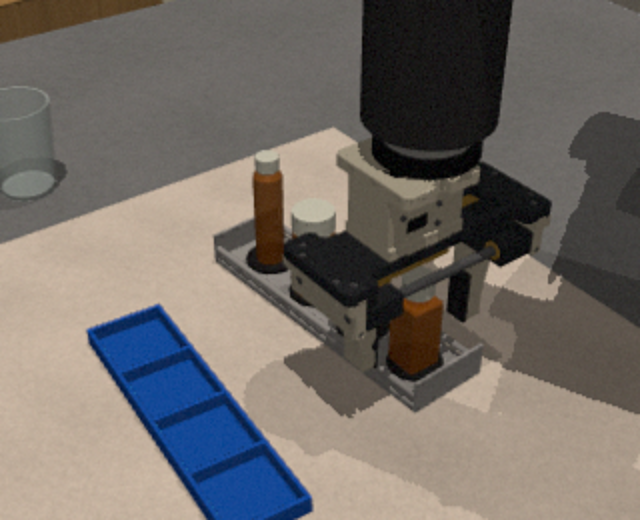

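The wrist view shows the square bottle between the fingers at columns 288–362, centred about 1 mm off, with its flat face square to the jaws. In the scene view everything is clear. Closing.

```bash
python3 -m creep '{"jaw":[-0.5,0,0.3,0.6,1,1,1,1,1,1],"translation":[[0,0.001,0],[0,0,0],[0,0,0],[0,0,0],[0,0,0],[0,0,0],[0,0,0],[0,0,0],[0,0,0],[0,0,0]],"roll":[0,0,0,0,0,0,0,0,0,0]}' 20
python3 - <<'E'
from plant import *
from h import *
import time
T=tcpT(get_state());print(T.round(4))
E
```

```text
time_s: 5.3
tcp_pos: [0.447, -0.0015, 0.0319]
eef_rot: [109.3, 90.0, -158.0]
contact_force: [-0.3, -0.5, -0.1]
gripper_width: 0.0299
[[-1.000e-04 -9.989e-01 -4.700e-02  4.470e-01]
 [-0.000e+00 -4.700e-02  9.989e-01 -1.500e-03]
 [-1.000e+00  1.000e-04 -0.000e+00  3.190e-02]
 [ 0.000e+00  0.000e+00  0.000e+00  1.000e+00]]
```

```bash
python3 -m creep '{"jaw":[1,1,1,1,1,1,1,1,1,1],"translation":[[-0.02,0,0],[-0.04,0,0],[-0.04,0,0],[-0.04,0,0],[0,-0.02,-0.0182],[0,-0.03,-0.0273],[0,-0.03,-0.0273],[0,-0.03,-0.0273],[0,-0.03,-0.0273],[0,-0.0239,-0.0218]],"roll":[0,0,0,0,0,0,0,0,0,0]}' 20
python3 -m creep '{"jaw":[1,1,1,1,1,1,1,1,1,1],"translation":[[0,0,0],[0.03,0,0],[0.03,0,0],[0.03,0,0],[0,0,0],[0,0,0],[0,0,0],[0,0,0],[0,0,0],[0,0,0]],"roll":[0.093,0,0,0,0,0,0,0,0,0]}' 20
python3 - <<'E'
from plant import *
import cv2,pickle
from h import *
s=get_state();print(tcpT(s).round(4),s["joints"],s["gripper_width"])
w=capture("wrist");t=capture("top");pickle.dump((s,w,t),open("w3.pkl","wb"))
cv2.imwrite("pics/w3.png",w["image"][:,:,::-1]);cv2.imwrite("pics/t3.png",cv2.resize(t["image"][100:380,180:500,::-1],None,fx=2,fy=2))
E
```

```text
time_s: 6.3
tcp_pos: [0.6189, -0.1444, 0.1712]
eef_rot: [90.9, 89.9, -176.4]
contact_force: [1.2, 0.7, -0.9]
gripper_width: 0.03
time_s: 7.3
tcp_pos: [0.6181, -0.1428, 0.0829]
eef_rot: [-84.4, 89.9, 3.0]
contact_force: [0.2, 0.1, -0.7]
gripper_width: 0.0298
[[ 1.400e-03 -9.989e-01  4.600e-02  6.181e-01]
 [ 1.000e-04  4.600e-02  9.989e-01 -1.428e-01]
 [-1.000e+00 -1.400e-03  1.000e-04  8.290e-02]
 [ 0.000e+00  0.000e+00  0.000e+00  1.000e+00]] [ 4.59202121e+00  2.36717486e+01 -1.48734735e+01  2.81806657e-03
 -5.13761465e+01 -7.22763431e+00] 0.029781002209177152
```

View pics/w3.png

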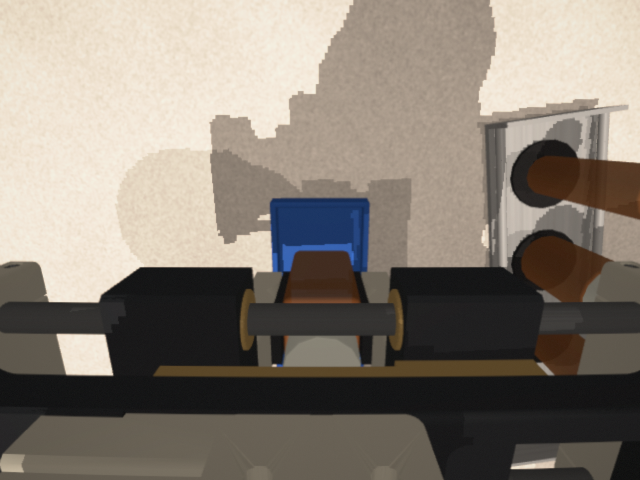

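View pics/t3.png

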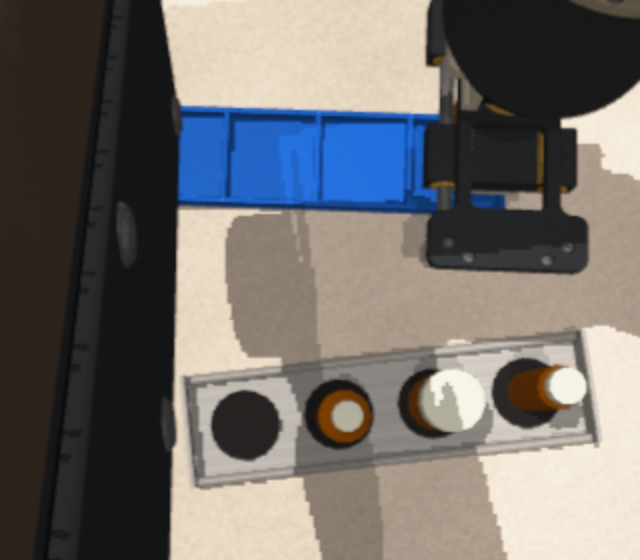

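```bash
python3 - <<'E'
import pickle,cv2,numpy as np
from h import *
np.set_printoptions(precision=4,suppress=True)
s,c,t=pickle.load(open("w3.pkl","rb"));P=tcpT(s)@c["tool_from_camera"]
print("tray end corners",onz(c,[[271,199],[369,199]],.016,P))
hsv=cv2.cvtColor(t["image"],cv2.COLOR_RGB2HSV)
for b,p,z,r in(("necked",(353.5,307.5),.106,8),("wide",(405.5,300),.09,17),("tall",(462.5,293),.115,10)):
    print(b,onz(t,[p],z))
E
python3 -m creep '{"jaw":[1,1,1,1,1,1,1,1,1,1],"translation":[[0.03,0,0],[0.015,0,0],[0.006,0,0],[0.003,0,0],[0,0,0],[0,0,0],[0,0,0],[0,0,0],[0,0,0],[0,0,0]],"roll":[0,0,0,0,0,0,0,0,0,0]}' 20
```

```text
tray end corners [[ 0.6496 -0.1774  0.016 ]
 [ 0.5853 -0.1744  0.016 ]]
necked [[ 0.4511 -0.0651  0.106 ]]
wide [[ 0.4596 -0.1261  0.09  ]]
tall [[ 0.4665 -0.1856  0.115 ]]
time_s: 8.4
tcp_pos: [0.6178, -0.1428, 0.0282]
eef_rot: [-81.4, 90.0, 6.0]
contact_force: [-0.4, 0.4, -0.8]
gripper_width: 0.0301
```

```bash
python3 -m creep '{"jaw":[1,1,1,1,-1,-1,-1,-1,-1,-1],"translation":[[0.001,0,0],[0.001,0,0],[0,0,0],[0,0,0],[0,0,0],[0,0,0],[0,0,0],[0,0,0],[0,0,0],[0,0,0]],"roll":[0,0,0,0,0,0,0,0,0,0]}' 20
python3 - <<'E'
from plant import *
import cv2
from h import *
s=get_state();print(tcpT(s).round(4))
w=capture("scene");cv2.imwrite("pics/s4.png",cv2.resize(w["image"][80:380,160:480,::-1],None,fx=2,fy=2))
E
```

```text
time_s: 9.4
tcp_pos: [0.6177, -0.1428, 0.026]
eef_rot: [-82.8, 90.0, 4.6]
contact_force: [0.0, -0.3, -0.0]
gripper_width: 0.0724
[[ 0.     -0.9989  0.046   0.6177]
 [ 0.      0.046   0.9989 -0.1428]
 [-1.     -0.      0.      0.026 ]
 [ 0.      0.      0.      1.    ]]
```

View pics/s4.png

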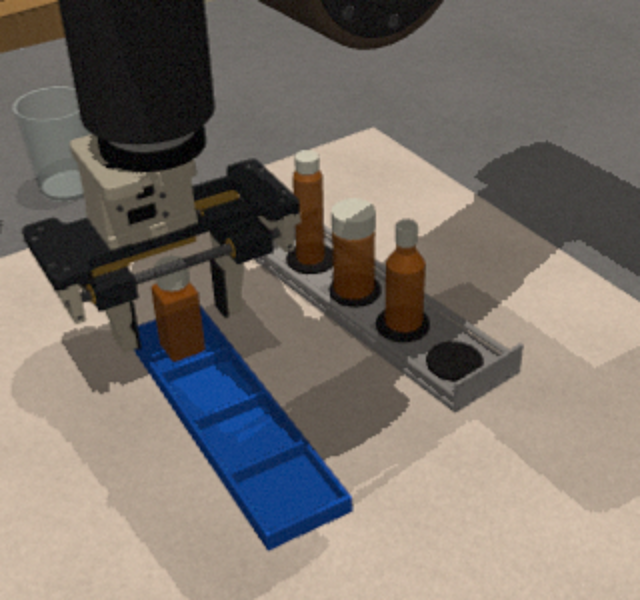

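The square bottle stands upright in the far-right compartment. Next is the necked bottle.

```bash
python3 -m creep '{"jaw":[-1,-1,-1,-1,-1,-1,-1,-1,-1,-1],"translation":[[-0.03,0,0],[-0.045,0,0],[-0.045,0,0],[0,0.034,0.0141],[0,0.034,0.0141],[0,0.034,0.0141],[0,0.034,0.0141],[0,0.034,0.0141],[0,0,0],[0,0,0]],"roll":[0,0,0,0,0,0,0,0,-0.079,-0.078]}' 20
python3 -m creep '{"jaw":[-1,-1,-1,-1,-1,-1,-1,-1,-1,-1],"translation":[[0,0,0],[0.04,0,0],[0.04,0,0],[0.024,0,0],[0.01,0,0],[0,0,0],[0,0,0],[0,0,0],[0,0,0],[0,0,0]],"roll":[0,0,0,0,0,0,0,0,0,0]}' 20
python3 - <<'E'
from plant import *
import cv2
from h import *
s=get_state();print(tcpT(s).round(4))
w=capture("wrist");cv2.imwrite("pics/w5.png",w["image"][:,:,::-1])
E
```

```text
time_s: 10.45
tcp_pos: [0.4505, -0.0641, 0.1467]
eef_rot: [-80.0, 89.9, 16.6]
contact_force: [0.9, 0.3, -1.0]
gripper_width: 0.0878
time_s: 11.45
tcp_pos: [0.4516, -0.0644, 0.0328]
eef_rot: [-79.9, 89.9, 16.4]
contact_force: [-0.1, 0.4, 0.6]
gripper_width: 0.0878
[[ 1.700e-03 -9.939e-01 -1.106e-01  4.516e-01]
 [ 5.000e-04 -1.106e-01  9.939e-01 -6.440e-02]
 [-1.000e+00 -1.700e-03  3.000e-04  3.280e-02]
 [ 0.000e+00  0.000e+00  0.000e+00  1.000e+00]]
```

View pics/w5.png

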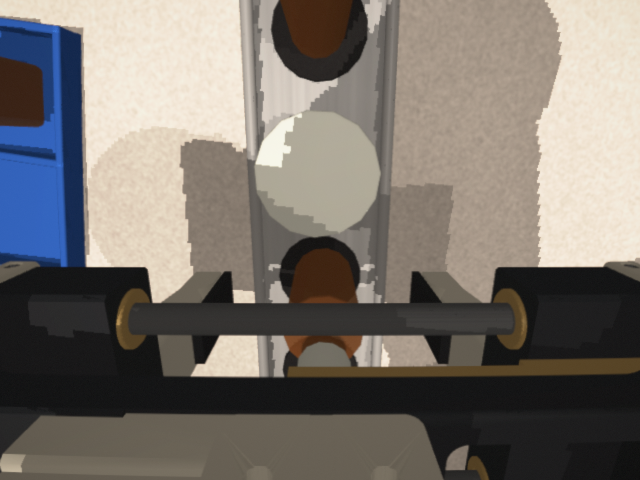

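The necked bottle is between the fingers (cap at about column 325, jaw centre at 322). Closing, then lifting and carrying it to (0.6205, −0.081).

```bash
python3 -m creep '{"jaw":[-0.5,0,0.3,0.6,1,1,1,1,1,1],"translation":[[0.0005,0.001,0],[0,0,0],[0,0,0],[0,0,0],[0,0,0],[0,0,0],[0,0,0],[0,0,0],[0,0,0],[0,0,0]],"roll":[0,0,0,0,0,0,0,0,0,0]}' 20
python3 - <<'E'
from plant import *
from h import *
T=tcpT(get_state());print(T.round(4));d=np.array([.6205,-.081,T[2,3]])-T[:3,3];print((T[:3,:3].T@d).round(4))
E
```

```text
time_s: 12.5
tcp_pos: [0.4502, -0.0647, 0.0315]
eef_rot: [-92.7, 90.0, 3.7]
contact_force: [0.9, -0.5, 0.2]
gripper_width: 0.0317
[[ 1.000e-04 -9.938e-01 -1.108e-01  4.502e-01]
 [ 0.000e+00 -1.108e-01  9.938e-01 -6.470e-02]
 [-1.000e+00 -1.000e-04 -0.000e+00  3.150e-02]
 [ 0.000e+00  0.000e+00  0.000e+00  1.000e+00]]
[ 0.     -0.1675 -0.0351]
```

```bash
python3 -m creep '{"jaw":[1,1,1,1,1,1,1,1,1,1],"translation":[[-0.02,0,0],[-0.04,0,0],[-0.04,0,0],[-0.04,0,0],[0,-0.02,-0.0042],[0,-0.04,-0.0084],[0,-0.04,-0.0084],[0,-0.04,-0.0084],[0,-0.0275,-0.0057],[0,0,0]],"roll":[0,0,0,0,0,0,0,0,0,0]}' 20
python3 -m creep '{"jaw":[1,1,1,1,1,1,1,1,1,1],"translation":[[0,0,0],[0,0,0],[0.03,0,0],[0.04,0,0],[0.03,0,0],[0.016,0,0],[0,0,0],[0,0,0],[0,0,0],[0,0,0]],"roll":[0.079,0.078,0,0,0,0,0,0,0,0]}' 20
python3 - <<'E'
from plant import *
import cv2,pickle
from h import *
s=get_state();print(tcpT(s).round(4))
w=capture("wrist");cv2.imwrite("pics/w6.png",w["image"][:,:,::-1]);t=capture("top");pickle.dump((s,w,t),open("w6.pkl","wb"))
E
```

```text
time_s: 13.5
tcp_pos: [0.623, -0.0814, 0.1698]
eef_rot: [108.3, 89.9, -155.4]
contact_force: [-0.9, 0.5, -1.0]
gripper_width: 0.0315
time_s: 14.5
tcp_pos: [0.6213, -0.0809, 0.0569]
eef_rot: [-80.4, 89.9, 7.0]
contact_force: [0.5, 0.0, -1.2]
gripper_width: 0.0313
[[ 2.300e-03 -9.989e-01  4.590e-02  6.213e-01]
 [ 3.000e-04  4.590e-02  9.989e-01 -8.090e-02]
 [-1.000e+00 -2.300e-03  4.000e-04  5.690e-02]
 [ 0.000e+00  0.000e+00  0.000e+00  1.000e+00]]
```

View pics/w6.png

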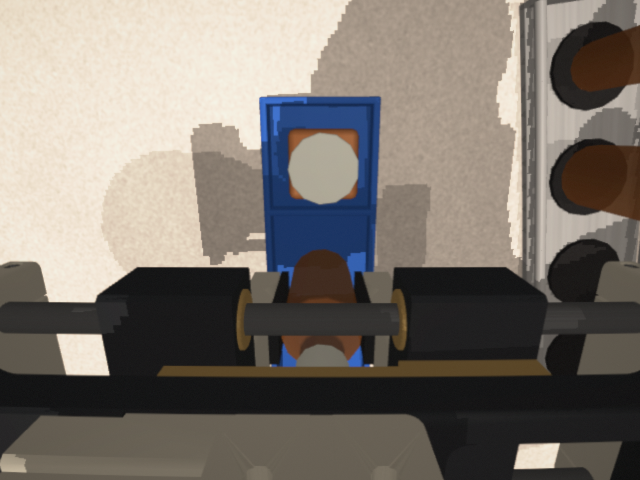

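The square bottle stands centred in its compartment (cap at 323, 168), and the necked bottle is over the next one. Lowering 30 mm and releasing.

```bash
python3 -m creep '{"jaw":[1,1,1,1,1,-1,-1,-1,-1,-1],"translation":[[0.015,0,0],[0.01,0,0],[0.004,0,0],[0.001,0,0],[0,0,0],[0,0,0],[0,0,0],[0,0,0],[0,0,0],[0,0,0]],"roll":[0,0,0,0,0,0,0,0,0,0]}' 20
python3 - <<'E'
from plant import *
from h import *
T=tcpT(get_state());print(T.round(4));d=np.array([.4597,-.1255,T[2,3]])-T[:3,3];print((T[:3,:3].T@d).round(4))
E
```

```text
time_s: 15.6
tcp_pos: [0.6205, -0.081, 0.0255]
eef_rot: [-69.9, 90.0, 17.4]
contact_force: [0.4, 0.8, -0.5]
gripper_width: 0.0658
[[ 1.000e-04 -9.989e-01  4.600e-02  6.205e-01]
 [ 0.000e+00  4.600e-02  9.989e-01 -8.100e-02]
 [-1.000e+00 -1.000e-04  0.000e+00  2.550e-02]
 [ 0.000e+00  0.000e+00  0.000e+00  1.000e+00]]
[-0.      0.1586 -0.0518]
```

```bash
python3 -m creep '{"jaw":[-1,-1,-1,-1,-1,-1,-1,-1,-1,-1],"translation":[[-0.03,0,0],[-0.045,0,0],[-0.045,0,0],[0,0.0317,-0.0104],[0,0.0317,-0.0104],[0,0.0317,-0.0104],[0,0.0317,-0.0104],[0,0.0317,-0.0104],[0,0,0],[0,0,0]],"roll":[0,0,0,0,0,0,0,0,-0.079,-0.078]}' 20
python3 -m creep '{"jaw":[-1,-1,-1,-1,-1,-1,-1,-1,-1,-1],"translation":[[0,0,0],[0.04,0,0],[0.04,0,0],[0.024,0,0],[0.0095,0,0],[0,0,0],[0,0,0],[0,0,0],[0,0,0],[0,0,0]],"roll":[0,0,0,0,0,0,0,0,0,0]}' 20
python3 - <<'E'
from plant import *
import cv2
from h import *
s=get_state();print(tcpT(s).round(4))
w=capture("wrist");cv2.imwrite("pics/w7.png",w["image"][:,:,::-1])
w=capture("scene");cv2.imwrite("pics/s7.png",cv2.resize(w["image"][80:380,160:480,::-1],None,fx=2,fy=2))
E
```

```text
time_s: 16.6
tcp_pos: [0.459, -0.126, 0.1461]
eef_rot: [-88.7, 89.9, 7.8]
contact_force: [0.6, 0.0, 0.6]
gripper_width: 0.0875
time_s: 17.6
tcp_pos: [0.4603, -0.1256, 0.0328]
eef_rot: [-89.2, 89.9, 7.1]
contact_force: [0.5, 0.7, -0.6]
gripper_width: 0.0875
[[ 1.700e-03 -9.939e-01 -1.106e-01  4.603e-01]
 [ 2.000e-04 -1.106e-01  9.939e-01 -1.256e-01]
 [-1.000e+00 -1.700e-03  0.000e+00  3.280e-02]
 [ 0.000e+00  0.000e+00  0.000e+00  1.000e+00]]
```

View pics/w7.png

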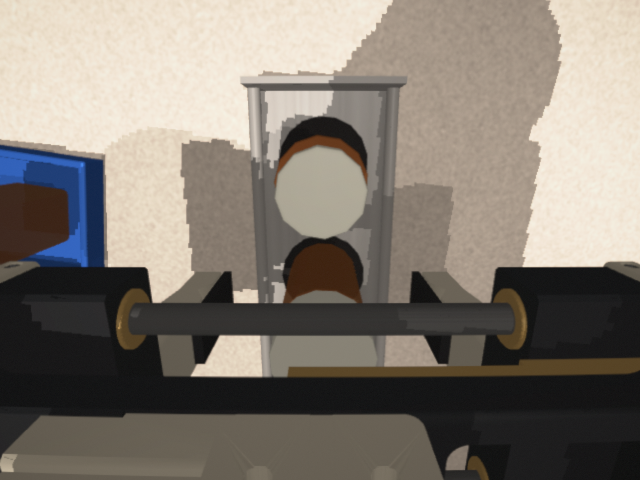

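View pics/s7.png

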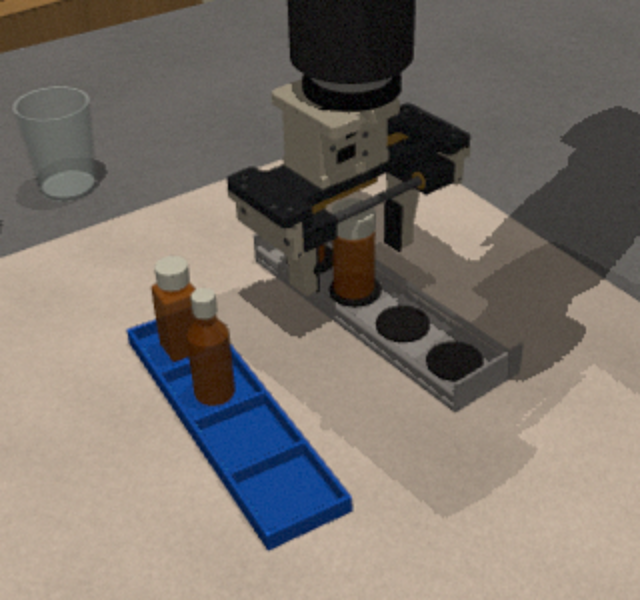

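Both placed bottles stand upright. The wide jar is between the jaws (columns 269–380, centre about 324). Closing.

```bash
python3 -m creep '{"jaw":[-0.5,0,0.3,0.6,1,1,1,1,1,1],"translation":[[0.001,0.0005,0],[0,0,0],[0,0,0],[0,0,0],[0,0,0],[0,0,0],[0,0,0],[0,0,0],[0,0,0],[0,0,0]],"roll":[0,0,0,0,0,0,0,0,0,0]}' 25
python3 - <<'E'
from plant import *
from h import *
T=tcpT(get_state());print(T.round(4));d=np.array([.6233,-.019,T[2,3]])-T[:3,3];print((T[:3,:3].T@d).round(4))
E
```

```text
time_s: 18.7
tcp_pos: [0.4592, -0.1257, 0.0309]
eef_rot: [77.0, 90.0, 173.4]
contact_force: [0.1, 0.2, -1.0]
gripper_width: 0.0356
[[-2.000e-04 -9.939e-01 -1.107e-01  4.592e-01]
 [ 0.000e+00 -1.107e-01  9.939e-01 -1.257e-01]
 [-1.000e+00  2.000e-04  0.000e+00  3.090e-02]
 [ 0.000e+00  0.000e+00  0.000e+00  1.000e+00]]
[-0.     -0.1749  0.0879]
```

```bash
python3 -m creep '{"jaw":[1,1,1,1,1,1,1,1,1,1],"translation":[[-0.02,0,0],[-0.04,0,0],[-0.04,0,0],[-0.04,0,0],[0,-0.02,0.01],[0,-0.035,0.0176],[0,-0.035,0.0176],[0,-0.035,0.0176],[0,-0.035,0.0176],[0,-0.0149,0.0075]],"roll":[0,0,0,0,0,0,0,0,0,0]}' 25
python3 -m creep '{"jaw":[1,1,1,1,1,1,1,1,1,1],"translation":[[0,0,0],[0,0,0],[0.03,0,0],[0.04,0,0],[0.03,0,0],[0.016,0,0],[0,0,0],[0,0,0],[0,0,0],[0,0,0]],"roll":[0.079,0.078,0,0,0,0,0,0,0,0]}' 25
python3 - <<'E'
from plant import *
import cv2
from h import *
s=get_state();print(tcpT(s).round(4))
w=capture("wrist");cv2.imwrite("pics/w8.png",w["image"][:,:,::-1])
E
```

```text
time_s: 19.7
tcp_pos: [0.6256, -0.0171, 0.1695]
eef_rot: [101.2, 89.9, -162.4]
contact_force: [-0.6, 0.3, -1.6]
gripper_width: 0.0357
time_s: 20.7
tcp_pos: [0.6242, -0.0188, 0.0563]
eef_rot: [-74.7, 89.9, 12.7]
contact_force: [-0.2, -0.3, -0.1]
gripper_width: 0.0359
[[ 2.100e-03 -9.989e-01  4.590e-02  6.242e-01]
 [ 5.000e-04  4.590e-02  9.989e-01 -1.880e-02]
 [-1.000e+00 -2.100e-03  6.000e-04  5.630e-02]
 [ 0.000e+00  0.000e+00  0.000e+00  1.000e+00]]
```

View pics/w8.png

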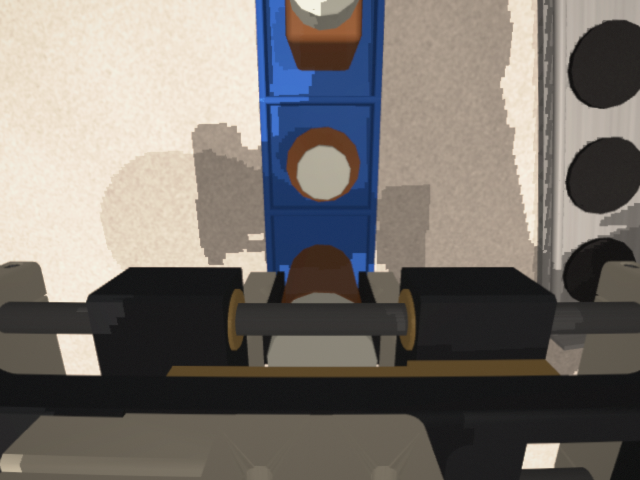

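The necked bottle is upright in its compartment (cap at 323, 172), and the jar is over the next one. Lowering and releasing.

```bash
python3 -m creep '{"jaw":[1,1,1,1,1,-1,-1,-1,-1,-1],"translation":[[0.015,0,0],[0.01,0,0],[0.004,0,0],[0.001,0,0],[0,0,0],[0,0,0],[0,0,0],[0,0,0],[0,0,0],[0,0,0]],"roll":[0,0,0,0,0,0,0,0,0,0]}' 25
python3 - <<'E'
from plant import *
from h import *
T=tcpT(get_state());print(T.round(4));d=np.array([.4665,-.1855,T[2,3]])-T[:3,3];print((T[:3,:3].T@d).round(4))
E
```

```text
time_s: 21.75
tcp_pos: [0.6234, -0.019, 0.0251]
eef_rot: [-82.6, 90.0, 4.8]
contact_force: [0.3, -0.4, -0.5]
gripper_width: 0.07
[[ 2.000e-04 -9.989e-01  4.590e-02  6.234e-01]
 [ 0.000e+00  4.590e-02  9.989e-01 -1.900e-02]
 [-1.000e+00 -2.000e-04  0.000e+00  2.510e-02]
 [ 0.000e+00  0.000e+00  0.000e+00  1.000e+00]]
[-0.      0.1491 -0.1736]
```

The tall bottle's top (0.115) needs a higher grasp, because the gripper body starts 66 mm above the TCP. I'll use TCP z of about 0.056.

```bash
python3 -m creep '{"jaw":[-1,-1,-1,-1,-1,-1,-1,-1,-1,-1],"translation":[[-0.035,0,0],[-0.045,0,0],[-0.045,0,0],[0,0.0249,-0.029],[0,0.0249,-0.029],[0,0.0249,-0.029],[0,0.0249,-0.029],[0,0.0249,-0.029],[0,0.0246,-0.0286],[0,0,0]],"roll":[0,0,0,0,0,0,0,0,0,-0.079]}' 20
python3 -m creep '{"jaw":[-1,-1,-1,-1,-1,-1,-1,-1,-1,-1],"translation":[[0,0,0],[0,0,0],[0.03,0,0],[0.03,0,0],[0.024,0,0],[0.01,0,0],[0,0,0],[0,0,0],[0,0,0],[0,0,0]],"roll":[-0.078,0,0,0,0,0,0,0,0,0]}' 20
python3 - <<'E'
from plant import *
import cv2
from h import *
s=get_state();print(tcpT(s).round(4))
w=capture("wrist");cv2.imwrite("pics/w9.png",w["image"][:,:,::-1])
w=capture("scene");cv2.imwrite("pics/s9.png",cv2.resize(w["image"][80:380,160:480,::-1],None,fx=2,fy=2))
E
```

```text
time_s: 22.75
tcp_pos: [0.4632, -0.1875, 0.1501]
eef_rot: [62.9, 90.0, 154.6]
contact_force: [1.2, -0.4, 0.8]
gripper_width: 0.0875
time_s: 23.75
tcp_pos: [0.4672, -0.1856, 0.057]
eef_rot: [-98.6, 89.9, -2.2]
contact_force: [0.3, 0.5, 0.5]
gripper_width: 0.0878
[[ 2.100e-03 -9.939e-01 -1.107e-01  4.672e-01]
 [-1.000e-04 -1.107e-01  9.939e-01 -1.856e-01]
 [-1.000e+00 -2.000e-03 -3.000e-04  5.700e-02]
 [ 0.000e+00  0.000e+00  0.000e+00  1.000e+00]]
```

View pics/w9.png

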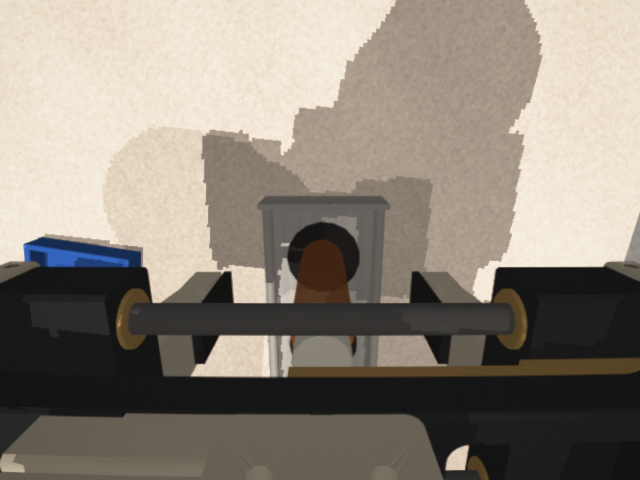

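View pics/s9.png

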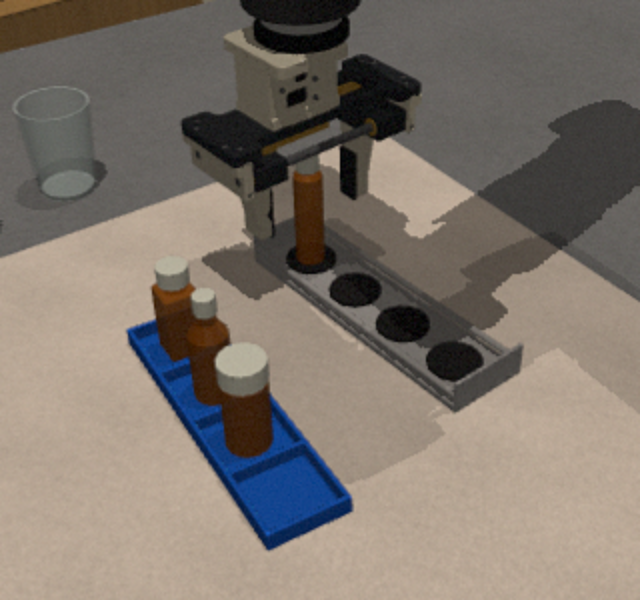

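Three bottles stand upright in the tray. The tall one is centred between the fingers (cap columns 291–355). Closing.

```bash
python3 -m creep '{"jaw":[-0.6,-0.3,0,0.2,0.4,0.6,1,1,1,1],"translation":[[0,0.0005,0],[0,0,0],[0,0,0],[0,0,0],[0,0,0],[0,0,0],[0,0,0],[0,0,0],[0,0,0],[0,0,0]],"roll":[0,0,0,0,0,0,0,0,0,0]}' 20
python3 - <<'E'
from plant import *
from h import *
T=tcpT(get_state());print(T.round(4));d=np.array([.6261,.0429,T[2,3]])-T[:3,3];print((T[:3,:3].T@d).round(4))
E
```

```text
time_s: 24.85
tcp_pos: [0.4659, -0.1856, 0.0559]
eef_rot: [94.9, 90.0, -168.8]
contact_force: [0.4, 0.2, 0.9]
gripper_width: 0.0255
[[-0.     -0.9938 -0.1108  0.4659]
 [-0.     -0.1108  0.9938 -0.1856]
 [-1.      0.     -0.      0.0559]
 [ 0.      0.      0.      1.    ]]
[-0.     -0.1845  0.2093]
```

```bash
python3 -m creep '{"jaw":[1,1,1,1,1,1,1,1,1,1],"translation":[[-0.02,0,0],[-0.04,0,0],[-0.04,0,0],[-0.03,0,0],[0,-0.013,0.0147],[0,-0.0245,0.0278],[0,-0.0245,0.0278],[0,-0.0245,0.0278],[0,-0.0245,0.0278],[0,-0.0245,0.0278]],"roll":[0,0,0,0,0,0,0,0,0,0]}' 20
python3 -m creep '{"jaw":[1,1,1,1,1,1,1,1,1,1],"translation":[[0,-0.0245,0.0278],[0,-0.0245,0.0278],[0,0,0],[0,0,0],[0.03,0,0],[0.04,0,0],[0.03,0,0],[0,0,0],[0,0,0],[0,0,0]],"roll":[0,0,0.079,0.078,0,0,0,0,0,0]}' 20
python3 - <<'E'
from plant import *
import cv2
from h import *
s=get_state();print(tcpT(s).round(4))
w=capture("wrist");cv2.imwrite("pics/w10.png",w["image"][:,:,::-1])
E
```

```text
time_s: 25.85
tcp_pos: [0.584, -0.0165, 0.1859]
eef_rot: [72.4, 90.0, 168.7]
contact_force: [0.8, -0.3, 0.3]
gripper_width: 0.0254
time_s: 26.85
tcp_pos: [0.6274, 0.0432, 0.0879]
eef_rot: [-77.1, 89.8, 10.3]
contact_force: [0.8, 0.2, -0.7]
gripper_width: 0.0252
[[ 2.700e-03 -9.990e-01  4.550e-02  6.274e-01]
 [ 5.000e-04  4.550e-02  9.990e-01  4.320e-02]
 [-1.000e+00 -2.700e-03  6.000e-04  8.790e-02]
 [ 0.000e+00  0.000e+00  0.000e+00  1.000e+00]]
```

View pics/w10.png

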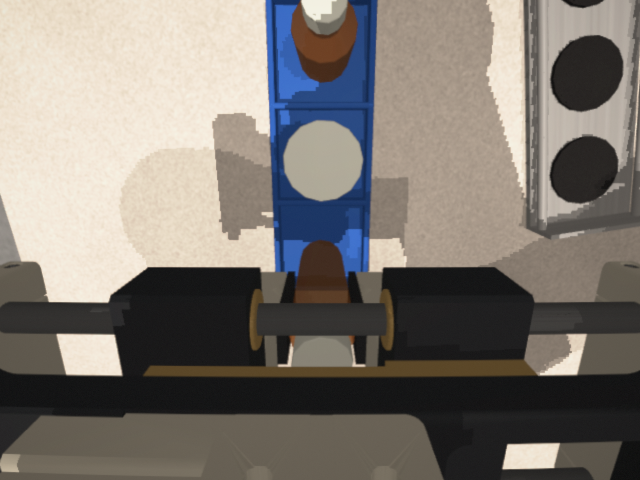

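The jar is centred (323, 160), and the tall bottle is over the last compartment. Lowering 36 mm and releasing.

```bash
python3 -m creep '{"jaw":[1,1,1,1,1,1,1,1,1,1],"translation":[[0.015,0,0],[0.01,0,0],[0.006,0,0],[0.003,0,0],[0.001,0,0],[0.001,0,0],[0,0,0],[0,0,0],[0,0,0],[0,0,0]],"roll":[0,0,0,0,0,0,0,0,0,0]}' 20
python3 -m creep '{"jaw":[0.4,0.3,0.1,-0.2,-0.5,-1,-1,-1,-1,-1],"translation":[[0,0,0],[0,0,0],[0,0,0],[0,0,0],[0,0,0],[0,0,0],[0,0,0],[0,0,0],[0,0,0],[0,0,0]],"roll":[0,0,0,0,0,0,0,0,0,0]}' 20
python3 -m creep '{"jaw":[-1,-1,-1,-1,-1,-1,-1,-1,-1,-1],"translation":[[-0.02,0,0],[-0.04,0,0],[-0.04,0,0],[-0.04,0,0],[0,0.03,0.03],[0,0.03,0.03],[0,0.03,0.03],[0,0.03,0.03],[0,0.03,0.03],[0,0,0]],"roll":[0,0,0,0,0,0,0,0,0,0]}' 20
python3 - <<'E'
from plant import *
import cv2
w=capture("scene");cv2.imwrite("pics/s11.png",cv2.resize(w["image"][80:380,160:480,::-1],None,fx=2,fy=2))
w=capture("top");cv2.imwrite("pics/t11.png",cv2.resize(w["image"][100:380,180:500,::-1],None,fx=2,fy=2))
E
```

```text
time_s: 27.9
tcp_pos: [0.6262, 0.0429, 0.0501]
eef_rot: [-73.3, 90.0, 14.0]
contact_force: [-0.1, -0.9, -1.1]
gripper_width: 0.0254
time_s: 28.9
tcp_pos: [0.6261, 0.0429, 0.05]
eef_rot: [-68.0, 90.0, 19.4]
contact_force: [-0.5, 0.4, -0.4]
gripper_width: 0.0859
time_s: 29.9
tcp_pos: [0.4807, 0.2023, 0.1905]
eef_rot: [-17.3, 89.9, 70.3]
contact_force: [0.8, 1.0, 0.0]
gripper_width: 0.0877
```

View pics/s11.png

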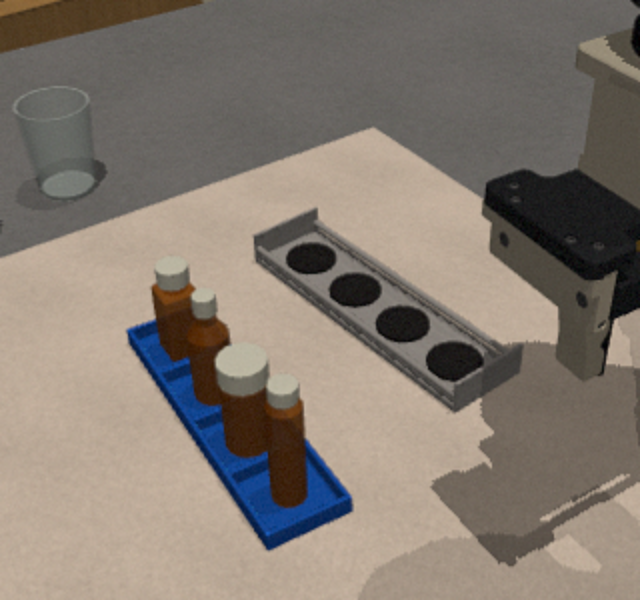

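View pics/t11.png

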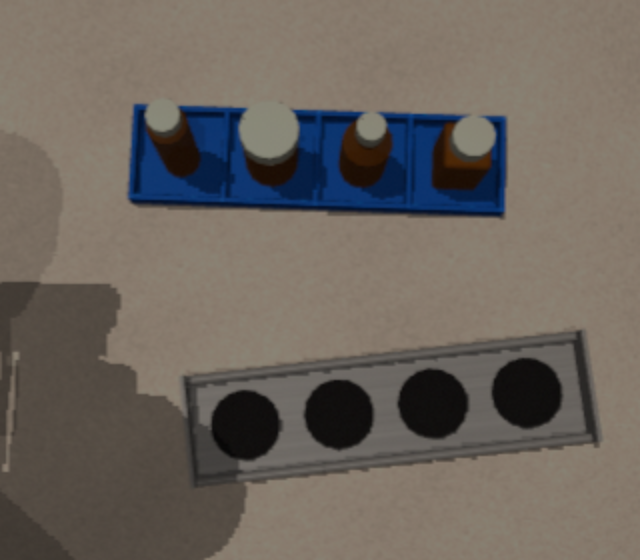

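All four stand upright and inside their compartments. From the robot's left they read tall, wide, necked, square, which is the reverse of the original order, and the rack is empty. The gripper is clear, so I'm handing in.

Run:
```python
from plant import *
s=get_state();print(s["time_s"],abs(s["qd"]).max(),s["contact_force"])
print(close_job())
```

```text
30.0 2.155578568473679 [ 0.16301462 -0.60713646  0.78777652]
the job is handed in; nothing more can be done
None
```

I moved all four bottles into the blue tray in reverse order and handed the job in at 30.0 s. From the robot's left, the rack held square, necked, wide, tall; the tray now holds tall, wide, necked, square.

- **Final check:** the last scene and top pictures show every bottle upright inside its own compartment, the steel rack empty, and the gripper open and well clear.
- **Forces:** the reported contact force was only 1–2 N at the end of every move, which is about sensor noise. Because it is only given at the end of each move, I can't rule out brief peaks in between.
- **Heights:** each bottle was lowered 6 mm below its rack grasp height, matching the difference between the two floors. The pictures show the bottles inside the compartments, but I didn't measure contact with the floor separately.
- **Disagreements:** the top and wrist cameras differed by about 2 mm in y, within their stated calibration. The first tray estimate from the scene camera was about 9 mm off because it included the tray's side walls, so I ignored it.
- **Clearance:** by the stated dimensions, the gripper body would have overlapped the necked bottle's cap by about 8 mm during that grasp. No contact force showed and the bottle stood normally afterwards. I noticed this only before the tall bottle, which I gripped higher.

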